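# Collapse the flat-topped telescopic work support

### The arm

A 6-joint arm with a two-finger parallel gripper is mounted at the origin on a cart in front of the work surface, level with it; the furniture and walls round the work are solid. World frame = base frame: x ahead of the robot, y to its left, z up, the work surface at z = 0. Lengths are in mm, angles in rad, forces in N, time in s.
With the tool pointing down it reaches from about 275 to 850 mm from the base axis. Payload 5.2 kg.
Tool frame: the origin (TCP) lies at the very end of the fingers, on their centre line; the grasp point (between the pads) lies 19 mm behind it; z points along the fingers, y is the line along which they close (so a half turn about z gives the same grasp; the last joint's range is limited). The gripper opens to 85 mm and grips with 20 to 120 N. Pads are 22 mm wide; open, the fingers measure 114 mm over their backs; the gripper's body (76 mm by 85 mm) begins 54 mm behind the grasp point. The pads swing forward as they close: fully open they stand 13 mm farther back than shut.
Start: joints at [0.921, 0.259, 1.535, -0, 1.348, -0.203], TCP at [237.625, 496.024, 231.31] pointing down, gripper open.
Joint ranges: [-3.14, 3.14], [-0.91, 2.08], [0.19, 2.58], [-1.22, 4.36], [0.22, 2.71], [-3.12, 3.12]. Speed limits (rad/s): [2.57, 2.57, 3.14, 3.14, 3.14, 3.14].

### API

Orientations are given as a rotation vector (axis times angle).
In Python, from rig import observe, read_camera, finish_job gives the robot as it stands.
- The arm moves only by the shell command python3 -m pendant 'ROWS'. ROWS is JSON, a list of rows, each a list of 3 entries, a list of its own where there are three numbers: the opening, from 0 (shut) to 1 (fully open), then the shift along the tool's x, y, z in cm, then the turn about the tool's z in rad. A call has 1 to 8 rows; each row is the pose to reach, as a shift and turn from the pose commanded when the call began, along the tool's axes at that moment; what a row does not reach only later rows make up. A row lasts 1/8 s, in which the tool goes at most 62.5 mm and 10.7 degrees, less where a joint would pass 70% of its speed; a pose out of reach is approached as far as the arm can. A call with a gripper value outside its range is refused whole. The fingers move at their own pace and stop on an object; the grip force is fixed at half the most. Time passes only in rows, so rows that repeat a pose let the fingers close. It gives the time, the measured TCP pose, the force, the opening and the grip force at its end, in the units of the state.
- observe(): the state, without advancing time (a new reading comes with each control period).
- read_camera(name): name is "side" or "top" or "wrist"; returns a dict with "pixels" (480x640x3 uint8, red, green, blue), "z_map" (480x640 float32, mm along the optical axis (not along the pixel's ray), 0 where there is no reading), "fx", "fy", "cx", "cy" (pixels), "rvec" (rotation vector, rad) and "tvec" (3), from world to camera coordinates, as OpenCV has them; the wrist camera has in their place "mount" (4x4, takes a point from camera to tool coordinates, whose origin is the TCP and whose axes are the flange's). Camera axes: x right, y down, z forward; pixel columns grow to the right and rows downward; lengths in mm; the calibration is good to about 2 mm. A picture is of the moment at which its call begins: read the wrist's pose just before it.
- finish_job(): hands the job in; it is judged then, once.
The state is a dict: "clock": time; "q": joint angles; "qvel": joint speeds; "joint_efforts": joint torques, N m; "ee_pos": TCP position; "tcp_rot": TCP orientation; "contact_force": force on the tool from outside, world axes, zero at the start; "moment": the same for the moment, N m; "finger_gap": opening from 0.0 (shut) to 1.0 (fully open); "gripper_force": force on a finger pad.
Only numpy, scipy, OpenCV 4.12 (cv2) and the standard library are available. Lean on these libraries where they do the work, as an engineer would, in place of code of your own. Each camera call takes 0.05 s, during which the arm holds its last target. There are 200 camera calls.

### The job

Two telescopic work supports stand extended on the bench. Collapse the one with the flat round head fully home for storage, the thin rod first and then the sleeve below it, and leave it standing. Leave the support with the V-shaped head extended where it is.

Things in the scene. Friction and masses are not known exactly. Their poses are not given: they have to be found in the camera images.
- flat_top (a point): Centre of the top face of the flat head, a dark steel disc 42 mm across; z points up the tube. The support is loose, upright, about 2 kg: foot 110 mm across, base tube 40 mm, sleeve 30 mm with a 41 mm collar, rod 18 mm in diameter. Collapsed, this face is 138 mm above the bench (base collar's top at 106, sleeve's at 120); extended, that plus both joint values.
- flat_rod (a joint): How far the thin rod of the flat-headed support stands out of its sleeve (m); 0 is fully home at a hard stop, the head on the sleeve's collar. It stays where it is left and slides under about 4 N plus 10 N per m/s, so a push down on the head moves it first.
- flat_sleeve (a joint): How far the sleeve of the flat-headed support stands out of the base tube (m); 0 is fully home at a hard stop, collar on collar. It stays where it is left and needs about 10 N plus 10 N per m/s; once the rod is home, a push on the head drives the sleeve.
- vee_top (a point): Point on the axis at the bottom of the V of the other support, which has the same foot, tubes and stiffness but a V-shaped cradle of two tilted dark plates as its head, about 67 mm across, rising about 29 mm above this point (at most 320 mm above the bench). To be left alone.
Mind the look-alikes: they are no part of the job. Leave any green look-alike of the part that bears vee_top alone.

How it is judged:
By the outcome, as a careful person would: the job done as asked, in the order asked, and still so for the second after the job is handed in, with the robot touching nothing.
It also fails if it takes over 29 s, if anything falls off the work surface, if the arm or the gripper's body presses on something with over 40 N, if the wrist force passes 120 N, or if a joint passes its speed limit or range.

## Working session

There is one attempt and no reset: what is moved stays moved. The work goes in short steps, Python scripts to look and compute and a shell command to move; the robot and the scene stay as the last step left them, time stands still between calls to the robot, and variables do not carry over. Pictures are saved under pics/ and viewed, at most 10 in all, crops included, and the job is handed in when it is done.

```bash
mkdir -p pics; cat > h.py <<'E'
import numpy as np, cv2
from rig import observe, read_camera
def world(c):
    z=c["z_map"]; v,u=np.mgrid[:480,:640]
    P=np.stack([(u-c["cx"])/c["fx"]*z,(v-c["cy"])/c["fy"]*z,z],-1).astype(float)
    if "mount" in c:
        s=observe(); R=cv2.Rodrigues(np.array(s["tcp_rot"],float))[0]; M=np.array(c["mount"])
        W=(P@M[:3,:3].T+M[:3,3])@R.T+np.array(s["ee_pos"])
    else:
        R=cv2.Rodrigues(np.array(c["rvec"],float))[0]; W=(P-np.array(c["tvec"]).ravel())@R
    W[z==0]=np.nan
    return W
E
python3 - <<'E'
from h import *
s=observe(); print(s)
for n in("side","top"):
    c=read_camera(n); cv2.imwrite(f"pics/{n}0.png",c["pixels"][...,::-1]); np.savez(f"{n}0.npz",W=world(c),p=c["pixels"])
E
```

```text
{'clock': 0.0, 'q': array([ 9.21204935e-01,  2.59317923e-01,  1.53610720e+00,  2.14546259e-05,
        1.34797154e+00, -2.02805674e-01]), 'qvel': array([-0.00027198,  0.00065641,  0.00178823,  0.00081813,  0.00109687,
        0.00015756]), 'joint_efforts': array([-5.57217879e-05, -4.46023321e+01, -2.90573251e+01, -4.65095927e-04,
        1.17481209e-02,  4.78855611e-05]), 'ee_pos': array([237.28681926, 495.59523817, 230.47849713]), 'tcp_rot': array([-6.95824299e-01, -3.06277999e+00,  2.56602658e-03]), 'contact_force': array([ 0.55628142, -0.54596396,  0.64311814]), 'moment': array([-0.04752594,  0.03657064,  0.03572608]), 'gripper_force': 0.0, 'finger_gap': 0.9995369815542109}
```

View pics/side0.png

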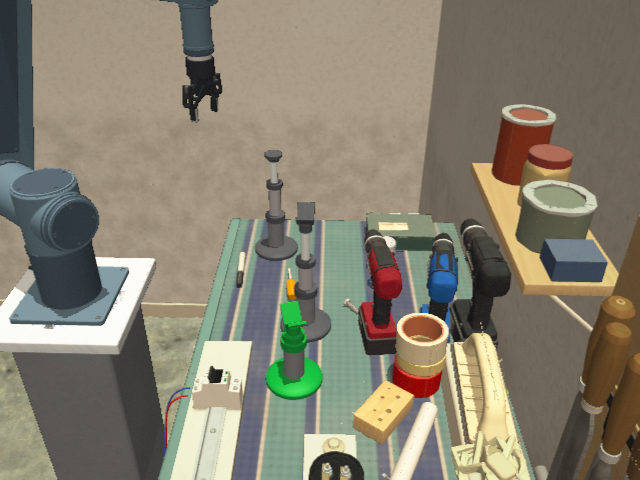

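View pics/top0.png

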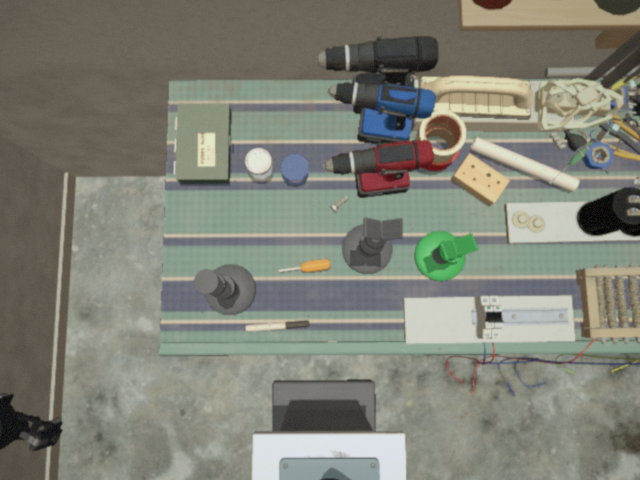

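The side view shows three candidates: a grey support with a round disc head at (273,155), a grey one with two tilted plates at (305,210), and a green look-alike at (292,315). The first fits the flat head. In the top view its head is at (207,282) and its foot at (230,288). I'll confirm this in a crop and measure.

```bash
python3 - <<'E'
from h import *
d=np.load("side0.npz"); t=np.load("top0.npz")
a=cv2.resize(d["p"][140:270,230:340],None,fx=4,fy=4,interpolation=2); b=cv2.resize(t["p"][255:320,190:265],None,fx=4,fy=4,interpolation=2)
o=np.zeros((520,740,3),np.uint8); o[:,:440]=a; o[:260,440:740]=b
cv2.imwrite("pics/crop1.png",o[...,::-1])
W=t["W"]; z=W[...,2]
def roi(W,r0,r1,c0,c1,name,zmin):
    R=W[r0:r1,c0:c1].reshape(-1,3); R=R[np.isfinite(R[:,2])]; 
    zt=np.percentile(R[:,2],99.5) if zmin is None else zmin
    k=R[abs(R[:,2]-zt)<5]; print(name,zt,len(k),k.mean(0),k.min(0),k.max(0), (k.min(0)+k.max(0))/2)
roi(W,262,315,190,262,"flat top cam",None)
roi(d["W"],145,170,260,287,"flat side cam",None)
# foot
roi(W,262,315,190,262,"foot",12)
roi(W,215,272,340,405,"vee top cam",None)
# rod/sleeve collar: heights along the side camera column
for r in range(148,262,4): print(r,np.round(d["W"][r,274]),end=" ")
E
```

```text
flat top cam 269.5629230272637 454 [449.92648565 209.84475122 267.12904818] [430.16103807 189.53039915 264.5739739 ] [470.5833357  229.90000442 271.44414668] [450.37218688 209.71520179 268.00906029]
flat side cam 269.54202480731897 119 [449.30372595 206.76268455 267.29599086] [428.37051121 186.24246751 264.70427665] [469.11804696 228.4948078  270.18605904] [448.74427909 207.36863766 267.44516785]
foot 12 1046 [445.48939794 200.15827001  13.23536568] [396.63244617 153.35775841   7.01575631] [505.90091052 262.60568316  16.98166799] [451.26667834 207.98172078  11.99871215]
vee top cam 288.21495466484174 199 [536.60786656 -87.7620843  285.95072048] [ 518.88124602 -119.48301763  283.22710842] [554.06767578 -53.83853261 291.77262532] [536.4744609  -86.66077512 287.49986687]
148 [379. 964. -58.] 152 [452. 211. 269.] 156 [454. 194. 267.] 160 [454. 189. 259.] 164 [452. 205. 241.] 168 [452. 200. 233.] 172 [451. 203. 221.] 176 [451. 203. 211.] 180 [451. 206. 199.] 184 [452. 193. 195.] 188 [452. 188. 186.] 192 [450. 197. 171.] 196 [450. 195. 161.] 200 [450. 199. 148.] 204 [450. 194. 140.] 208 [449. 197. 127.] 212 [449. 196. 116.] 216 [449. 193. 107.] 220 [449. 189.  98.] 224 [448. 193.  84.] 228 [448. 191.  73.] 232 [448. 188.  64.] 236 [447. 189.  51.] 240 [447. 188.  40.] 244 [446. 191.  26.] 248 [447. 182.  20.] 252 [448. 170.  16.] 256 [449. 160.  11.] 260 [449. 155.   2.]
```

View pics/crop1.png

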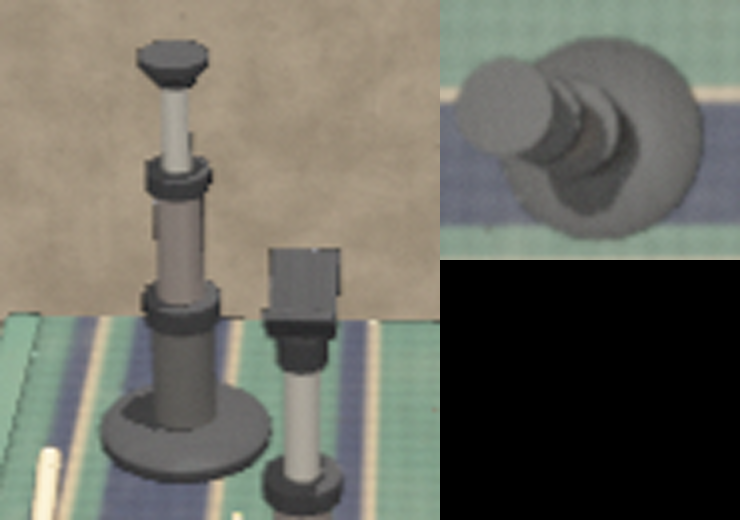

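The crop confirms it: the round disc is the grey support at the back, and the plates belong to the other grey one. The head top is at about (450, 209, 267), and the sleeve collar top is at about z 197, so rod ≈ 52 and sleeve ≈ 77. The foot centre also lies near (450, 208). I'll shut the fingers and move above it.

```bash
python3 -m pendant '[[0,[0,0,-6],0],[0,[-6,-3,-7],0],[0,[-31.6,-16.7,-7],0],[0,[-31.6,-16.7,-7],0],[0,[-31.6,-16.7,-7],0],[0,[-31.6,-16.7,-7],0],[0,[-31.6,-16.7,-7],0],[0,[-31.6,-16.7,-7],0]]'; python3 - <<'E'
from h import *
c=read_camera("wrist"); cv2.imwrite("pics/w1.png",c["pixels"][...,::-1]); W=world(c); s=observe()
print(s["ee_pos"],s["tcp_rot"],s["clock"],s["finger_gap"])
k=W[(abs(W[...,2]-267)<6)&(np.hypot(W[...,0]-450,W[...,1]-209)<30)]
print(len(k),k.mean(0),(k.min(0)+k.max(0))/2,k.max(0)-k.min(0))
E
```

```text
clock: 1.1
ee_pos: [452.0, 206.2, 300.6]
tcp_rot: [-0.704, -3.061, 0.002]
contact_force: [0.2, -0.9, -0.8]
finger_gap: -0.001
gripper_force: 0.0
[450.85883017 207.72580169 300.71867733] [-7.00904756e-01 -3.06098300e+00  4.90066098e-04] 1.15 -0.002532731100672132
4545 [446.47310549 213.72837082 267.62510699] [449.67697094 212.04184327 265.41237088] [41.77537507 41.14011072  8.81223506]
```

The wrist depth puts the head centre at about (450, 212, 267) with the right 42 mm width, and the tool is within 4 mm of it. I'll push down slowly.

```bash
python3 -m pendant '[[0,[0,-0.1,1.5],0],[0,[0.1,0.3,2.5],0],[0,[0.1,0.3,3.2],0],[0,[0.1,0.3,4],0],[0,[0.1,0.3,4.8],0],[0,[0.1,0.3,5.6],0],[0,[0.1,0.3,6.4],0],[0,[0.1,0.3,6.4],0]]'; python3 - <<'E'
from h import *
W=world(read_camera("side")); print(np.round(W[150:264:5,274]).tolist()); print(observe()["contact_force"])
E
```

```text
clock: 2.15
ee_pos: [450.9, 211.5, 236.4]
tcp_rot: [-0.696, -3.063, 0.002]
contact_force: [-0.2, 0.4, 0.0]
finger_gap: 0.001
gripper_force: 0.0
[[455.0, 188.0, 284.0], [453.0, 202.0, 266.0], [453.0, 202.0, 253.0], [452.0, 199.0, 241.0], [453.0, 190.0, 233.0], [451.0, 203.0, 213.0], [451.0, 201.0, 201.0], [451.0, 192.0, 192.0], [451.0, 197.0, 176.0], [450.0, 197.0, 163.0], [450.0, 198.0, 149.0], [449.0, 196.0, 136.0], [449.0, 196.0, 122.0], [448.0, 199.0, 106.0], [449.0, 186.0, 99.0], [448.0, 190.0, 83.0], [448.0, 192.0, 67.0], [447.0, 194.0, 51.0], [447.0, 188.0, 40.0], [446.0, 191.0, 23.0], [447.0, 175.0, 19.0], [449.0, 159.0, 14.0], [448.0, 157.0, 0.0]]
[-0.41609962 -0.23886974  0.40366129]
```

The rod is sliding and the sleeve collar still reads z ≈ 197. I'll continue.

```bash
python3 -m pendant '[[0,[0,0,0.8],0],[0,[0,0,1.6],0],[0,[0,0,2.2],0],[0,[0,0,2.8],0],[0,[0,0,3.6],0],[0,[0,0,4.4],0],[0,[0,0,5.2],0],[0,[0,0,5.2],0]]'; python3 - <<'E'
from h import *
c=read_camera("side"); W=world(c); print(np.round(W[150:264:5,274]).tolist()); cv2.imwrite("pics/s2.png",cv2.resize(c["pixels"][100:280,200:360],None,fx=3,fy=3)[...,::-1])
E
```

```text
clock: 3.2
ee_pos: [450.9, 212.0, 184.8]
tcp_rot: [-0.696, -3.063, 0.0]
contact_force: [1.1, 0.0, 0.7]
finger_gap: 0.005
gripper_force: 0.5
[[455.0, 185.0, 286.0], [454.0, 189.0, 271.0], [454.0, 189.0, 259.0], [453.0, 193.0, 244.0], [452.0, 196.0, 230.0], [451.0, 201.0, 214.0], [451.0, 201.0, 201.0], [450.0, 203.0, 187.0], [451.0, 189.0, 180.0], [451.0, 194.0, 165.0], [450.0, 194.0, 151.0], [449.0, 195.0, 136.0], [449.0, 194.0, 123.0], [449.0, 194.0, 109.0], [449.0, 189.0, 97.0], [448.0, 192.0, 81.0], [448.0, 190.0, 68.0], [447.0, 191.0, 53.0], [446.0, 194.0, 36.0], [446.0, 189.0, 24.0], [448.0, 174.0, 19.0], [448.0, 164.0, 11.0], [449.0, 155.0, 2.0]]
```

View pics/s2.png

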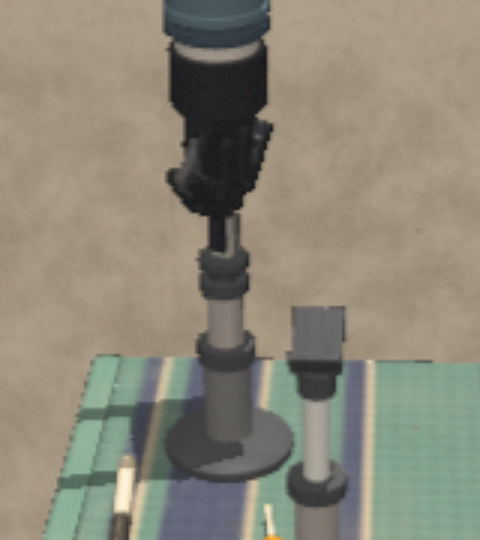

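The head is now on the sleeve collar at crop (223,265), so the rod is home. The sleeve is partly down and the support is upright. About 47 mm remain, so I'll ease in.

```bash
python3 -m pendant '[[0,[0,0,0.8],0],[0,[0,0,1.6],0],[0,[0,0,2.4],0],[0,[0,0,3.2],0],[0,[0,0,3.8],0],[0,[0,0,4.2],0],[0,[0,0,4.5],0],[0,[0,0,4.6],0]]'
```

```text
clock: 4.25
ee_pos: [450.7, 212.1, 139.6]
tcp_rot: [-0.696, -3.063, -0.0]
contact_force: [-1.6, -1.8, 8.3]
finger_gap: -0.0
gripper_force: 4.0
```

Still short of a firm stop, so I'll press in small steps.

```bash
python3 -m pendant '[[0,[0,0,0.1],0],[0,[0,0,0.1],0],[0,[0,0,0.2],0],[0,[0,0,0.2],0]]'
```

```text
clock: 4.75
ee_pos: [450.7, 212.1, 137.9]
tcp_rot: [0.696, 3.064, 0.0]
contact_force: [-1.2, -1.1, 8.9]
finger_gap: 0.001
gripper_force: 4.4
```

```bash
python3 -m pendant '[[0,[0,0,0.1],0],[0,[0,0,0.1],0],[0,[0,0,0.2],0],[0,[0,0,0.2],0]]'
```

```text
clock: 5.25
ee_pos: [450.8, 212.2, 137.7]
tcp_rot: [0.695, 3.062, 0.001]
contact_force: [-5.8, -3.1, 22.8]
finger_gap: 0.001
gripper_force: 11.4
```

It has reached the hard stop: z stays at 137.7 while the force climbs to 23 N. Next I'll retreat straight up and check.

```bash
python3 -m pendant '[[0,[0,0,-0.5],0],[0,[0,0,-2],0],[0,[0,0,-6],0],[0,[0,0,-12],0],[0,[0,0,-16],0],[0,[0,0,-16],0],[0,[0,0,-16],0],[0,[0,0,-16],0]]'; python3 - <<'E'
from h import *
c=read_camera("side"); cv2.imwrite("pics/s3.png",cv2.resize(c["pixels"][100:350,200:400],None,fx=2.4,fy=2.4)[...,::-1])
for n,r in(("side",c),("top",read_camera("top")),("wrist",read_camera("wrist"))):
    W=world(r); k=W[(np.hypot(W[...,0]-450,W[...,1]-210)<30)&(W[...,2]>130)&(W[...,2]<160)]
    if len(k): print(n,len(k),np.median(k,0))
    W=world(r);k=W[(np.hypot(W[...,0]-536,W[...,1]+87)<45)&(W[...,2]>275)&(W[...,2]<330)]
    if len(k): print("vee",np.median(k,0),k[:,2].max())
E
```

```text
clock: 6.25
ee_pos: [449.9, 211.9, 293.6]
tcp_rot: [-0.695, -3.06, 0.002]
contact_force: [-0.3, -0.3, -0.5]
finger_gap: -0.0
gripper_force: 0.0
side 153 [449.39201513 203.55639508 137.65283171]
vee [536.05821058 -69.00614867 283.01115522] 289.82294495160136
top 105 [462.23093655 202.62592515 137.71543297]
vee [ 536.60206237 -102.46535366  282.87555607] 290.56523366045974
wrist 2010 [449.87432448 211.04750313 138.65640137]
```

View pics/s3.png

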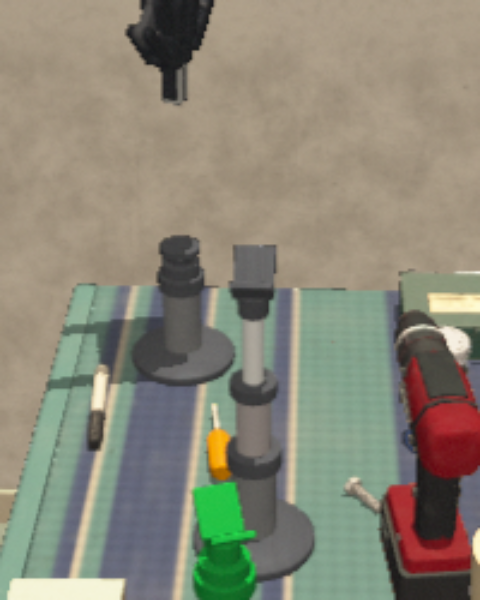

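The flat-headed support at crop (181,250) stands collapsed, with its top at about 138 mm. The V-headed support and the green look-alike haven't moved, and the arm is clear.

```bash
python3 -c "from rig import finish_job; print(finish_job())"
```

```text
the job is handed in; nothing more can be done
None
```

The flat-headed support is fully collapsed, rod first and then sleeve, and left standing with its top at about 138 mm; the V-headed support is untouched and still extended, and the job is handed in.

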